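Rack the plywood sample boards and log the batch

TASK

Put every plywood sample board from the lane tray onto the sloped rack, one board to a bar, lying along its narrow bar between the guide cheeks with its lower end down at the lip; the tray's ribs leave no room for fingers beside a board, so slide each one out over the open front edge of its lane to get hold of it. When all the boards are racked, log the batch on the counter with exactly one stroke: swing its lever all the way to the stop and let it spring home. Leave the other things on the bench where they are.

Things in the scene. Friction and masses are not known exactly. Their poses are not given: they have to be found in the camera images.
- tray: Fixed grey sheet-metal tray, 250 (x) x 216 (y), origin on the bench under its centre. Flat deck, top at z = 70, 6 thick; open straight front edge at x = -125, free space before it down to the bench. Three lanes along x, centred at y = -70, 0, +70, 64 clear between ribs 6 thick and 10 high; a back stop 26 high with its face at x = +119.
- tray_front (a point): Middle of the deck's front edge, on top of the deck (x = -125, y = 0, z = 70 in the tray's frame).
- rack: Fixed rack: dark steel base plate 175 x 270 x 8, origin on the bench, carrying three parallel aluminium bars (slot0 to slot2) at y = -100, 0, +100 of its frame, which rise at 25 degrees from the lip towards the rack's +x (away from the robot).
- slot0: First bar (y = -100 of the rack). Origin on its upper face where the middle of a racked board's underside lies; x up the slope, z square off the bar. Bar 30 wide, 6 thick. Lip at the lower end: 56 wide, 12 high, face at x = -76. Guide cheeks from x = 20 to 75, inner faces at y = -35 and +35, 14 high, joined by a web under the bar. Beside the bar below x = 20: free 45 down.
- slot1: Middle bar (y = 0 of the rack), otherwise the same as slot0.
- slot2: Third bar (y = +100 of the rack), otherwise the same as slot0.
- counter: Fixed round batch counter: grey housing 116 across at the foot, 90 above, 44 high, origin on the bench on its vertical axis. On top an index dial with ten upright steel pins, and over it a steel lever arm on the same vertical axis, its top at z = 70.
- lever (a joint): Angle of the counter's lever: 0 at rest, 0.93 rad at the stop; it grows anticlockwise seen from above. A spring returns it (about 1.8 N at the handle at rest, 4.5 N at the stop). At rest the arm points from the axis 0.47 rad to the +y side of the counter's -x direction.
- lever_handle (a point): Middle of the lever's upright black handle: a round peg 16 across and 40 high, standing from z = 70 to z = 110, 85 from the counter's axis.
- dial (a joint): Angle of the index dial, 0 at the start. A full stroke of the lever to its stop moves it on by one step, 0.63 rad, through a pawl; it stays there when the lever springs back. A stroke broken off part way adds only that part, and the next full stroke completes the same step.
- board0: Loose plywood sample board, 150 (x) x 60 (y) x 5 thick, 45 g, origin at the middle of its underside. At the start flat in a lane of the tray, x along the lane, its -x end 30 to 55 behind the front edge. Two or three boards are present, the rest absent. Pressed from above with 5 to 10 N it slides along its lane with the fingertips; beyond the edge it can be gripped across its 60 width.
- board1: Loose plywood sample board, 150 (x) x 60 (y) x 5 thick, 45 g, origin at the middle of its underside. At the start flat in a lane of the tray, x along the lane, its -x end 30 to 55 behind the front edge. Two or three boards are present, the rest absent. Pressed from above with 5 to 10 N it slides along its lane with the fingertips; beyond the edge it can be gripped across its 60 width.
- board2: Loose plywood sample board, 150 (x) x 60 (y) x 5 thick, 45 g, origin at the middle of its underside. At the start flat in a lane of the tray, x along the lane, its -x end 30 to 55 behind the front edge. Two or three boards are present, the rest absent. Pressed from above with 5 to 10 N it slides along its lane with the fingertips; beyond the edge it can be gripped across its 60 width.
- tape_measure: Black tape measure, 66 x 78 x 37; a bystander, loose, to be left alone. Origin at the middle of its underside.
- notes: Yellow pad of sticky notes, 50 x 50 x 18; a bystander, loose, to be left alone. Origin at the middle of its underside.
- glue_stick: Standing glue stick, 29 across, 96 high; a bystander, loose, to be left alone. Origin at the middle of its underside.

How it is judged (in metres and radians):
On the way, in this order (a step that is already met when the one before it is completed fails the run):
1. every board lies on a bar of the rack (((x of board0 in the frame of slot0 between -0.006 and 0.01 m and y of board0 in the frame of slot0 between -0.009 and 0.009 m and z of board0 in the frame of slot0 between -0.004 and 0.004 m and angle between the z axis of board0 and the z axis of slot0, either way round below 0.08 rad and angle between the x axis of board0 and the x axis of slot0, either way round below 0.12 rad) or (x of board0 in the frame of slot1 between -0.006 and 0.01 m and y of board0 in the frame of slot1 between -0.009 and 0.009 m and z of board0 in the frame of slot1 between -0.004 and 0.004 m and angle between the z axis of board0 and the z axis of slot1, either way round below 0.08 rad and angle between the x axis of board0 and the x axis of slot1, either way round below 0.12 rad) or (x of board0 in the frame of slot2 between -0.006 and 0.01 m and y of board0 in the frame of slot2 between -0.009 and 0.009 m and z of board0 in the frame of slot2 between -0.004 and 0.004 m and angle between the z axis of board0 and the z axis of slot2, either way round below 0.08 rad and angle between the x axis of board0 and the x axis of slot2, either way round below 0.12 rad)) and ((x of board1 in the frame of slot0 between -0.006 and 0.01 m and y of board1 in the frame of slot0 between -0.009 and 0.009 m and z of board1 in the frame of slot0 between -0.004 and 0.004 m and angle between the z axis of board1 and the z axis of slot0, either way round below 0.08 rad and angle between the x axis of board1 and the x axis of slot0, either way round below 0.12 rad) or (x of board1 in the frame of slot1 between -0.006 and 0.01 m and y of board1 in the frame of slot1 between -0.009 and 0.009 m and z of board1 in the frame of slot1 between -0.004 and 0.004 m and angle between the z axis of board1 and the z axis of slot1, either way round below 0.08 rad and angle between the x axis of board1 and the x axis of slot1, either way round below 0.12 rad) or (x of board1 in the frame of slot2 between -0.006 and 0.01 m and y of board1 in the frame of slot2 between -0.009 and 0.009 m and z of board1 in the frame of slot2 between -0.004 and 0.004 m and angle between the z axis of board1 and the z axis of slot2, either way round below 0.08 rad and angle between the x axis of board1 and the x axis of slot2, either way round below 0.12 rad)) and ((x of board2 in the frame of slot0 between -0.006 and 0.01 m and y of board2 in the frame of slot0 between -0.009 and 0.009 m and z of board2 in the frame of slot0 between -0.004 and 0.004 m and angle between the z axis of board2 and the z axis of slot0, either way round below 0.08 rad and angle between the x axis of board2 and the x axis of slot0, either way round below 0.12 rad) or (x of board2 in the frame of slot1 between -0.006 and 0.01 m and y of board2 in the frame of slot1 between -0.009 and 0.009 m and z of board2 in the frame of slot1 between -0.004 and 0.004 m and angle between the z axis of board2 and the z axis of slot1, either way round below 0.08 rad and angle between the x axis of board2 and the x axis of slot1, either way round below 0.12 rad) or (x of board2 in the frame of slot2 between -0.006 and 0.01 m and y of board2 in the frame of slot2 between -0.009 and 0.009 m and z of board2 in the frame of slot2 between -0.004 and 0.004 m and angle between the z axis of board2 and the z axis of slot2, either way round below 0.08 rad and angle between the x axis of board2 and the x axis of slot2, either way round below 0.12 rad))), for 0.3 s.
2. the counter's lever is swung to its stop (value of joint lever above 0.87 rad).
3. the lever has sprung home and the dial stands one step on (value of joint lever below 0.06 rad and value of joint dial between 0.54 and 0.72 rad), for 0.2 s.
At the end, for the whole second after the job is handed in: Every board rests flat on a bar of its own, its middle within 9 mm across and from -6 to +10 mm along the bar of its place, 4 mm off the bar, flat to 0.08 rad, in line to 0.12 rad; the lever is home (under 0.06 rad) and the dial exactly one step on (0.54 to 0.72 rad) (all of step 1 and all of step 3 and linear speed of each of board0, board1, board2 below 0.02 m/s); the robot touches nothing.
It fails at once if a bystander on the bench is pushed more than 4 cm (distance of any of tape_measure, notes, glue_stick from where it was at the start of the episode above 0.04 m).
Of board0, board1, board2 only 2 to 3 are there at a start; the rules pass over those that are not, and their reading is None.
At some moment in a run one of board0, board1, board2 may be knocked a few centimetres aside while the robot is not near it.
It also fails if it takes over 210 s, if anything falls off the work surface, if the arm or the gripper's body presses on something with over 40 N, if the wrist force passes 120 N, or if a joint passes its speed limit or range.

ROBOT

A 6-joint arm with a two-finger parallel gripper is mounted at the origin on a cart in front of the work surface, level with it; the furniture and walls round the work are solid. World frame = base frame: x ahead of the robot, y to its left, z up, the work surface at z = 0. Lengths are in mm, angles in rad, forces in N, time in s.
With the tool pointing down it reaches from about 250 to 725 mm from the base axis. Payload 4 kg.
Tool frame: the origin (TCP) lies midway between the tips of the shut fingers; the grasp point (between the pads) lies 19 mm behind it; z points along the fingers, y is the direction in which the jaws open and shut (so a half turn about z gives the same grasp; the last joint's range is limited). The gripper opens to 85 mm and grips with 20 to 120 N. Pads are 22 mm wide; open, the fingers measure 114 mm over their backs; the gripper's body (76 mm by 85 mm) begins 54 mm behind the grasp point. The pads swing forward as they close: fully open they stand 13 mm farther back than shut.
Start: joints at [-1.107, 0.241, 0.005, 1.335, 0, 1.571], TCP at [223.673, -447.18, 231.306] pointing down, gripper open.
Joint ranges: [-2.72, 2.72], [-1.05, 1.87], [-1.09, 1.28], [-1.99, 2.15], [-1.42, 1.44], [-3.14, 3.14]. Speed limits (rad/s): [2.79, 2.79, 3.14, 3.14, 3.14, 3.14].

INTERFACE

Orientations are given as [roll, pitch, yaw] about the fixed x, y, z axes, in that order (R = Rz(yaw) Ry(pitch) Rx(roll)).
In Python, from bench import arm, kinematics, grab_frame, spotter gives the robot as it stands. Calls block until the motion is done:
- arm.movep(position, orientation): joint-space move of the TCP to a pose.
- arm.servo_line(position, velocity=150, frame=None, threshold=None): straight line of the TCP; frame=None keeps the orientation; velocity is the mean speed in mm/s. With threshold (N) it stops when the force on the tool has changed by that much, and returns True; else False.
- arm.movej(angles): joint-space move.
- arm.gripper_open() and arm.clamp(): open the fingers fully, or close them until they stop; the grip force is fixed at half the most.
- arm.dwell(seconds).
- kinematics.ik(position, orientation): joint angles nearest the present ones, or None.
- arm.get_obs(): the state.
- grab_frame(name): name is "scene" or "side" or "wrist"; returns a dict with "pixels" (384x512x3 uint8, red, green, blue), "depth" (384x512 float32, mm along the optical axis (not along the pixel's ray), 0 where there is no reading), "fovy" (degrees; the focal length in pixels is half the picture's height over the tangent of half this angle, whatever the lens; pixels are square), "cx", "cy" (the principal point, pixels), "rvec" (rotation vector, rad) and "tvec" (3), from world to camera coordinates, as OpenCV has them. Camera axes: x right, y down, z forward; pixel columns grow to the right and rows downward; lengths in mm; the calibration is good to about 2 mm. A picture is of the moment at which its call begins.
A pose or a line that the arm cannot do raises arm.PlanningError and nothing moves.
- arm.job_done(): hands the job in, once; it reports no verdict.
Trained networks look in a picture, given as the dict that the camera call returned (one of the last four; its "shot" number tells which), for a name from the list of things; names that differ only in an ending like _2 or _b are one class to them, and where a whole thing is asked for, a point or a joint stands for the part that bears it (a point fixed in the world has none). Each returns a list of dicts, best first, with "confidence" (0 to 1); they miss things now and then, are a little off and sometimes report something else, mostly with a low value. They report only what shows in the picture. A call takes as long as a camera call.
- spotter.trace(picture, name): "pixels" (384x512 bool, what is visible of it) and "bbox" ([left, top, width, height] in pixels, round what is visible of it).
The state is a dict: "t": time; "qpos": joint angles; "dq": joint speeds; "joint_efforts": joint torques, N m; "ee_pos": TCP position; "tool_rot": TCP orientation; "wrist_force": force on the tool from outside, world axes, zero at the start; "torque": the same for the moment, N m; "finger_gap": finger opening in mm.
Only numpy, scipy, OpenCV 4.12 (cv2) and the standard library are available. Lean on these libraries where they do the work, as an engineer would, in place of code of your own. Each camera call takes 0.05 s, during which the arm holds its last target. There are 200 camera calls.

## Working session

There is one attempt and no reset: what is moved stays moved. The work goes in short steps, each a Python script; the robot and the scene stay as the last script left them, time stands still between calls to the robot, and variables do not carry over. Pictures are saved under pics/ and viewed, about 12 in all and at most 16, crops included, and the job is handed in when it is done.

```bash
ls; mkdir -p pics
cat > h.py <<'E'
import numpy as np, cv2
from bench import arm, kinematics, grab_frame, spotter
def cam(f):
    R=cv2.Rodrigues(np.array(f["rvec"],float))[0]; t=np.array(f["tvec"],float).ravel()
    return R,t,192/np.tan(np.radians(f["fovy"])/2)
def cloud(f):
    R,t,F=cam(f); v,u=np.mgrid[:384,:512]; d=f["depth"]
    P=np.stack([(u-f["cx"])/F*d,(v-f["cy"])/F*d,d],-1)
    W=(P-t)@R; W[d<=0]=np.nan; return W
def proj(f,p):
    R,t,F=cam(f); c=R@np.array(p,float)+t; return c[0]/c[2]*F+f["cx"],c[1]/c[2]*F+f["cy"]
def save(f,n): cv2.imwrite(f"pics/{n}.png",f["pixels"][:,:,::-1])
E
cat > a.py <<'E'
from h import *
ims=[]
for c in ["scene","side"]:
    f=grab_frame(c); W=cloud(f); np.save(c+"_W.npy",W); ims.append(f["pixels"])
    print(c,"cam at",-cam(f)[0].T@cam(f)[1])
    for n in ["tray","rack","counter","lever","board0","tape_measure","notes","glue_stick"]:
        for r in spotter.trace(f,n)[:4]:
            p=W[r["pixels"]]; p=p[~np.isnan(p[:,0])]
            if len(p)<5: continue
            print(n,round(r["confidence"],2),r["bbox"],len(p),np.median(p,0).round(),np.percentile(p,3,axis=0).round(),np.percentile(p,97,axis=0).round())
cv2.imwrite("pics/1.png",cv2.resize(np.vstack(ims),(800,1200))[:600,:,::-1]); cv2.imwrite("pics/2.png",cv2.resize(ims[1],(800,600))[:,:,::-1])
E
python3 a.py
```

```text
pics
scene cam at [-402.30967157  745.31108874  778.76258785]
tray 0.96 [283.2, 152.6, 88.9, 56.4] 2632 [ 557. -241.   70.] [ 433. -389.    6.] [ 674. -169.   91.]
tray 0.67 [238.6, 245.2, 24.4, 18.6] 349 [414. 132.  16.] [390.  99.  -0.] [443. 157.  20.]
rack 0.61 [114.9, 181.0, 119.9, 107.7] 7043 [564. 289.  31.] [468. 151.   1.] [648. 411. 127.]
counter 0.83 [243.1, 199.6, 38.1, 35.3] 1003 [510.  35.  36.] [455. -34.   1.] [583.  61.  96.]
counter 0.49 [308.2, 211.5, 27.4, 25.1] 471 [ 413. -112.   32.] [ 384. -154.    6.] [449. -87.  38.]
counter 0.37 [113.5, 211.6, 55.3, 57.3] 1150 [561. 377. 105.] [461. 345.  61.] [607. 422. 130.]
board0 0.76 [310.9, 164.7, 42.5, 21.7] 405 [ 544. -284.   75.] [ 479. -314.   71.] [ 621. -250.   80.]
board0 0.63 [292.4, 167.0, 40.8, 26.4] 434 [ 549. -214.   75.] [ 483. -244.   71.] [ 626. -182.   79.]
board0 0.33 [248.2, 204.0, 25.4, 9.9] 159 [534.  24.  50.] [502. -25.  42.] [574.  45.  60.]
tape_measure 0.82 [306.9, 208.7, 30.2, 27.8] 511 [ 413. -113.   31.] [ 384. -161.   -0.] [458. -87.  38.]
notes 0.86 [240.0, 246.5, 25.5, 15.1] 388 [415. 131
[... 683 characters left out ...]
.]
lever 0.72 [244.6, 189.1, 27.2, 20.7] 186 [493.  32.  71.] [454.  -7.  46.] [542.  59. 109.]
board0 0.87 [259.9, 139.5, 36.0, 15.2] 205 [ 551. -286.   75.] [ 488. -306.   71.] [ 616. -264.   79.]
board0 0.8 [249.8, 145.9, 38.4, 19.1] 380 [ 556. -215.   75.] [ 486. -247.   71.] [ 627. -176.   81.]
tape_measure 0.84 [282.3, 181.6, 24.1, 12.7] 320 [ 422. -110.   33.] [ 387. -151.    3.] [458. -88.  40.]
notes 0.67 [262.5, 225.6, 18.6, 17.5] 207 [416. 133.  17.] [392. 101.   4.] [440. 155.  21.]
notes 0.29 [236.5, 125.7, 78.1, 59.1] 2343 [ 553. -237.   69.] [ 431. -390.    5.] [ 673. -169.   90.]
glue_stick 0.46 [219.9, 177.5, 11.2, 27.3] 206 [628.  16.  58.] [618.  -8.   1.] [645.  23.  98.]
```

View pics/1.png

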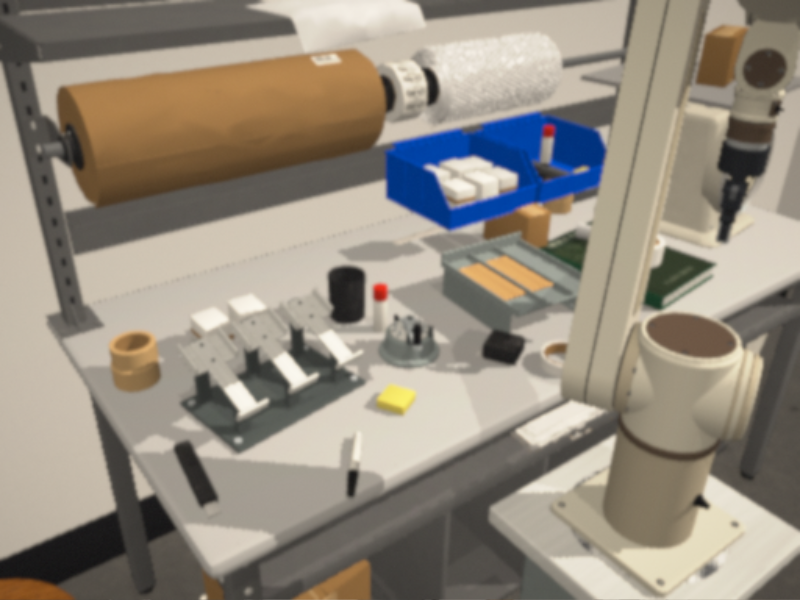

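View pics/2.png

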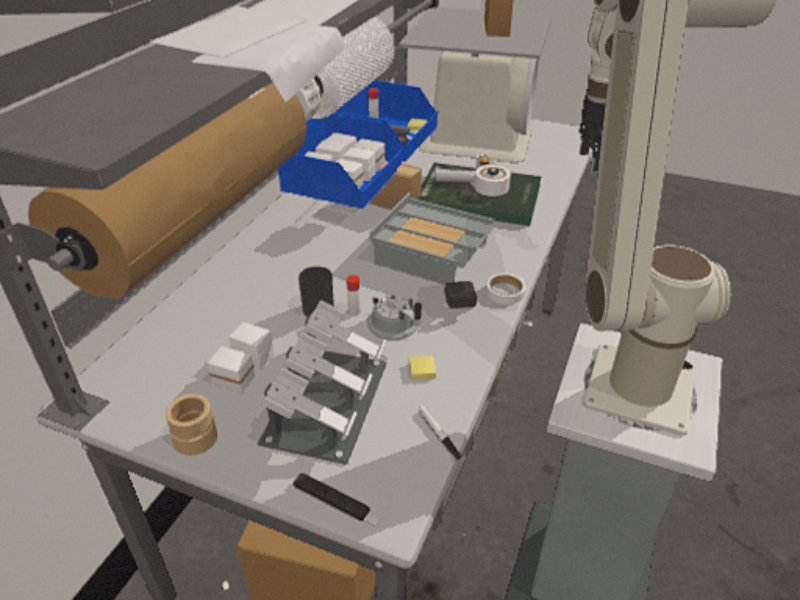

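```bash
cat > b.py <<'E'
from h import *
print(arm.get_obs()["tool_rot"], arm.get_obs()["ee_pos"])
def go(p,names,tag):
    for yaw in (0,np.pi,np.pi/2,-np.pi/2):
        q=kinematics.ik(p,[np.pi,0,yaw])
        if q is not None: print("yaw",yaw,np.round(q,2)); break
    arm.movep(p,[np.pi,0,yaw]); arm.dwell(.3)
    f=grab_frame("wrist"); save(f,tag); W=cloud(f); np.savez(tag,W=W,px=f["pixels"])
    print(tag,"cam",-cam(f)[0].T@cam(f)[1])
    for n in names:
        for r in spotter.trace(f,n)[:4]:
            if r["confidence"]<.4: continue
            p_=W[r["pixels"]]; p_=p_[~np.isnan(p_[:,0])]
            c,s,a=cv2.minAreaRect(p_[:,:2].astype(np.float32))
            print(n,round(r["confidence"],2),r["bbox"],len(p_),np.median(p_,0).round(),np.percentile(p_,2,axis=0).round(),np.percentile(p_,98,axis=0).round(),"rect",np.round(c),np.round(s),round(a,1))
go([480,-280,330],["tray","board0"],"w_tray")
go([440,30,330],["counter","lever","glue_stick"],"w_cnt")
go([470,260,330],["rack","slot0"],"w_rack")
a=[cv2.imread(f"pics/{t}.png") for t in ("w_tray","w_rack","w_cnt")]
cv2.imwrite("pics/3.png",np.vstack([np.hstack([cv2.resize(a[0],(400,300)),cv2.resize(a[1],(400,300))]),np.hstack([cv2.resize(a[2],(400,300)),0*cv2.resize(a[2],(400,300))])]))
E
python3 b.py
```

```text
[ 3.14154142e+00 -5.39302191e-06  4.63754779e-01] [ 223.66318731 -447.19070857  231.33404844]
yaw 0 [-0.53  0.34  0.4   1.63  0.    2.61]
w_tray cam [ 548.12636959 -280.18996331  472.55521147]
tray 0.63 [171.6, 0.0, 193.4, 204.3] 22921 [ 560. -323.   70.] [ 428. -392.   69.] [ 662. -177.   81.] rect [ 544. -293.] [243. 287.] 85.5
board0 0.75 [232.9, 34.7, 53.6, 129.6] 6052 [ 558. -284.   75.] [ 481. -314.   73.] [ 624. -255.   77.] rect [ 552. -284.] [ 61. 153.] 86.1
board0 0.68 [178.3, 28.6, 51.6, 130.9] 6237 [ 564. -214.   75.] [ 486. -245.   73.] [ 630. -184.   77.] rect [ 558. -213.] [ 63. 152.] 85.5
yaw 0 [ 0.07  0.1   0.09  1.56  0.   -3.07]
w_cnt cam [508.70771467  30.59964135 472.71231431]
counter 0.9 [234.6, 44.1, 74.9, 108.0] 5787 [532.  14.  49.] [464. -43.   7.] [586.  60. 108.] rect [527.  21.] [115. 147.] 33.7
counter 0.72 [331.4, 136.5, 57.9, 55.7] 2326 [ 428. -122.   36.] [ 388. -160.    1.] [460. -87.  38.] rect [ 422. -132.] [89. 77.] 24.7
lever 0.66 [234.8, 71.3, 52.3, 83.9] 1202 [503.  26.  71.] [457.  -1.  68.] [544.  54. 110.] rect [498.  29.] [ 26. 109.] 59.9
glue_stick 0.62 [262.9, 0.3, 25.0, 23.2] 423 [620.   8.  51.] [618.  -4.   6.] [628.  20.  93.] rect [623.   8.] [27. 11.] 78.2
yaw 0 [ 0.51  0.3   0.34  1.61  0.   -2.64]
w_rack cam [538.9150767  259.25839036 473.21628279]
rack 0.72 [90.1, 0.0, 279.6, 173.4] 30616 [571. 277.  95.] [473. 152.   7.] [636. 416. 133.] rect [557. 285.] [200. 392.] 9.8
slot0 0.89 [288.8, 3.1, 85.7, 147.5] 6662 [599. 179. 112.] [492. 148.  66.] [635. 223. 136.] rect [584. 178.] [114. 208.] 77.6
slot0 0.7 [96.0, 32.8, 101.0, 140.1] 6365 [569. 378. 112.] [464. 344.  67.] [606. 420. 136.] rect [538. 376.] [181.  79.] 9.4
slot0 0.59 [191.5, 16.8, 79.7, 142.3] 6227 [584. 279. 111.] [478. 247.  66.] [620. 321. 135.] rect [552. 285.] [ 88. 162.] 88.2
```

View pics/3.png

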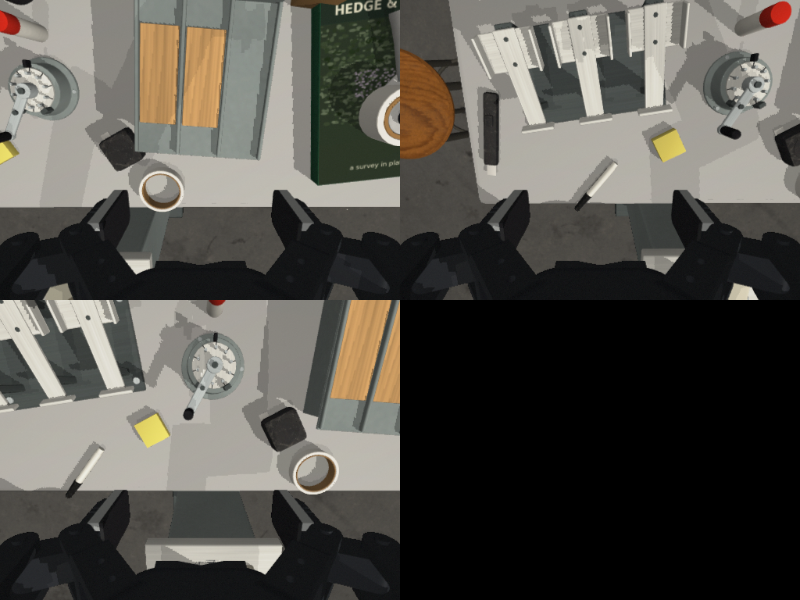

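Two boards, in the tray's middle lane (wrist px about 205,78 of the 400-wide tile) and left lane (160,73); the right lane is empty. The rack's three bars and the counter's lever are clear, and a tape ring stands before the left lane. Next I fit exact poses.

```bash
cat > c.py <<'E'
from h import *
from scipy.optimize import minimize
def rect(p):
    (c,s,a)=cv2.minAreaRect(p[:,:2].astype(np.float32)); return np.round(c,1),np.round(s,1),round(a,1)
d=np.load("w_tray.npz"); W=d["W"].reshape(-1,3); px=d["px"].reshape(-1,3).astype(int)
W0=W[(px[:,0]-px[:,2]>50)&(abs(W[:,2]-75)<4)&(W[:,0]<660)&(W[:,0]>440)]
for lo,hi in((-325,-249),(-249,-170)):
    p=W0[(W0[:,1]>lo)&(W0[:,1]<hi)]; print("board",len(p),p.mean(0).round(1),rect(p))
    # edges via line fit of y-extents per x bin
    b=[(x,*np.percentile(q[:,1],[2,98])) for x in range(495,620,10) for q in [p[abs(p[:,0]-x)<5]]]
    b=np.array(b); print(" slopes",np.polyfit(b[:,0],b[:,1],1)[0].round(4),np.polyfit(b[:,0],b[:,2],1)[0].round(4))
# deck front edge: min x per y bin
D=W[(abs(W[:,2]-70)<4)&(W[:,1]<-175)&(W[:,1]>-385)]
fe=np.array([(y,np.percentile(q[:,0],.5)) for y in range(-375,-180,10) for q in [D[abs(D[:,1]-y)<5]]])
print("front edge fit x=",np.polyfit(fe[:,0]+284,fe[:,1],1).round(3)); print("deck z",np.median(D[abs(D[:,2]-70)<2.4][:,2]))
R=W[(W[:,2]>5)&(W[:,0]<428)&(W[:,0]>370)&(W[:,1]<-170)&(W[:,1]>-270)]
print("ring",len(R),np.percentile(R,1,axis=0).round(),np.percentile(R,99,axis=0).round())
# rack
d=np.load("w_rack.npz"); W=d["W"].reshape(-1,3); W=W[~np.isnan(W[:,0])]
psi=np.radians(8.5)
for it in range(3):
    c,s=np.cos(psi),np.sin(psi); sl=[]
    for k,(cx,cy) in enumerate([(570,180),(555,281),(540,378)]):
        u=(W[:,0]-cx)*c+(W[:,1]-cy)*s; v=-(W[:,0]-cx)*s+(W[:,1]-cy)*c
        m=(abs(v)<20)&(W[:,2]>45)&(u<60)&(u>-80)
        # robust plane z=a u+b
        uu,zz=u[m],W[m,2]; a,b=np.tan(np.radians(25)),0; b=np.median(zz-a*uu)
        for _ in range(4):
            i=abs(zz-a*uu-b)<3; a,b=np.polyfit(uu[i],zz[i],1)
        on=(abs(W[:,2]-a*u-b)<3)&(abs(v)<28)&(u<5)&(u>-65)
        e=np.array([(x,*np.percentile(v[on&(abs(u-x)<4)],[2,98])) for x in range(-60,2,6)])
        mid=np.polyfit(e[:,0],(e[:,1]+e[:,2])/2,1); sl.append(mid[0])
        lip=(W[:,2]-a*u-b>7)&(abs(v)<30)&(u<-40)&(u>-110)
        lu=u[lip]
        h=(W[:,2]-a*u-b)*np.cos(np.arctan(a)); 
        print(k,"slope deg",np.degrees(np.arctan(a)).round(2),"z at u=0",b.round(1),"mid",mid.round(4),"w",(e[:,2]-e[:,1]).mean().round(1),"lip u",np.percentile(lu,[2,50,98]).round(1),"lip h",h[lip].max().round(1),"lip v",np.percentile(v[lip],[1,99]).round(1),
          "cheek v",np.percentile(v[(h>8)&(abs(v)<48)&(u>20)&(u<70)],[1,10,25,75,90,99]).round(1))
    psi+=np.mean(sl); print("psi",np.degrees(psi))
P=W[abs(W[:,2]-8)<2.5];P=P[(P[:,0]>420)&(P[:,1]>120)&(P[:,1]<440)]; print("plate",rect(P))
d=np.load("w_cnt.npz"); W=d["W"].reshape(-1,3)
H=W[(W[:,2]>80)&(W[:,0]<500)&(W[:,0]>430)&(W[:,1]>20)&(W[:,1]<90)];print("handle top",len(H),rect(H[H[:,2]>105]),rect(H))
B=W[(abs(W[:,2]-44)<3)&(abs(W[:,0]-530)<70)&(abs(W[:,1]-15)<70)];print("housing top",rect(B), cv2.minEnclosingCircle(B[:,:2].astype(np.float32)))
E
python3 c.py
```

```text
board 6019 [ 555.8 -284.    75.2] (array([ 551.9, -283.8]), array([ 59.3, 150.4]), 85.8)
 slopes -0.0746 -0.0736
board 6095 [ 561.4 -213.8   75.2] (array([ 557.5, -213.7]), array([ 59.4, 149.8]), 85.9)
 slopes -0.073 -0.073
front edge fit x= [6.60000e-02 4.24905e+02]
deck z 70.17991609223131
ring 314 [ 370. -267.    6.] [ 428. -173.   71.]
0 slope deg 24.69 z at u=0 98.3 mid [2.000e-04 2.966e-01] w 28.8 lip u [-106.   -86.2  -76.5] lip h 321.0 lip v [-21.8  29.9] cheek v [-38.8 -37.6 -36.3  37.   38.5  39. ]Traceback (most recent call last):
  File "c.py", line 31, in <module>
    e=np.array([(x,*np.percentile(v[on&(abs(u-x)<4)],[2,98])) for x in range(-60,2,6)])
                    ~~~~~~~~~~~~~^^^^^^^^^^^^^^^^^^^^^^^^^^^
    return _quantile_unchecked(
        a, q, axis, out, overwrite_input, method, keepdims, weights)
    return _ureduce(a,
                    func=_quantile_ureduce_func,
    ...<5 lines>...
                    overwrite_input=overwrite_input,
                    method=method)
    r = func(a, **kwargs)
    result = _quantile(arr,
                       quantiles=q,
    ...<2 lines>...
                       out=out,
                       weights=wgt)
    slices_having_nans = np.isnan(arr[-1, ...])
                                  ~~~^^^^^^^^^
IndexError: index -1 is out of bounds for axis 0 with size 0
```

```bash
sed -i 's/W=W\[~np.isnan(W\[:,0\])\]/W=W[(W[:,2]<150)\&(W[:,0]>430)]/; s/m=(abs(v)<20)/m=(abs(v)<12)/; s/b=np.median(zz-a\*uu)/hh,ed=np.histogram(zz-a*uu,np.arange(60,140,2)); b=ed[hh.argmax()]+1/; s/for x in range(-60,2,6)\])/for x in range(-60,2,6) if (on\&(abs(u-x)<4)).sum()>5])/' c.py; sed -i 's/-a\*u-b>7)/-a*u-b>8)/; s/(370)/(370)/' c.py
cat >> c.py <<'E'
d=np.load("w_tray.npz"); W=d["W"].reshape(-1,3)
R=W[(W[:,2]>5)&(W[:,2]<60)&(W[:,0]<415)&(W[:,0]>360)&(W[:,1]<-170)&(W[:,1]>-290)]
print("ring",len(R),np.percentile(R,[1,50,99],axis=0).round())
E
python3 c.py
```

```text
board 6019 [ 555.8 -284.    75.2] (array([ 551.9, -283.8]), array([ 59.3, 150.4]), 85.8)
 slopes -0.0746 -0.0736
board 6095 [ 561.4 -213.8   75.2] (array([ 557.5, -213.7]), array([ 59.4, 149.8]), 85.9)
 slopes -0.073 -0.073
front edge fit x= [6.60000e-02 4.24905e+02]
deck z 70.17991609223131
ring 314 [ 370. -267.    6.] [ 428. -173.   71.]
0 slope deg 24.95 z at u=0 98.6 mid [0.0003 0.296 ] w 28.7 lip u [-82.2 -78.6 -75.6] lip h 13.3 lip v [-26.5  27.6] cheek v [-38.8 -37.6 -36.3  37.1  38.5  39. ]
1 slope deg 24.95 z at u=0 98.5 mid [-8.000e-04 -2.149e+00] w 28.6 lip u [-82.  -78.5 -75.5] lip h 13.8 lip v [-28.9  24.7] cheek v [-41.2 -40.3 -39.   34.2  35.5  36.5]
2 slope deg 24.97 z at u=0 98.3 mid [ 2.000e-04 -6.931e-01] w 28.7 lip u [-81.1 -77.7 -74.6] lip h 13.9 lip v [-27.7  25.8] cheek v [-39.8 -39.4 -38.1  35.2  36.7  38. ]
psi 8.494589662786465
0 slope deg 24.95 z at u=0 98.6 mid [0.0004 0.296 ] w 28.7 lip u [-82.2 -78.6 -75.6] lip h 13.3 lip v [-26.5  27.6] cheek v [-38.8 -37.6 -36.3  37.1  38.5  39. ]
1 slope deg 24.95 z at u=0 98.5 mid [-7.000e-04 -2.149e+00] w 28.6 lip u
[... 486 characters left out ...]
d [-7.000e-04 -2.149e+00] w 28.6 lip u [-82.  -78.5 -75.5] lip h 13.8 lip v [-28.9  24.7] cheek v [-41.2 -40.3 -39.   34.2  35.5  36.5]
2 slope deg 24.97 z at u=0 98.3 mid [ 3.000e-04 -6.928e-01] w 28.7 lip u [-81.1 -77.7 -74.6] lip h 13.9 lip v [-27.7  25.8] cheek v [-39.8 -39.4 -38.1  35.2  36.7  38. ]
psi 8.494737359822393
plate (array([552.5, 249.9]), array([282.3, 217.3]), 82.4)
handle top 17060 (array([451. ,  56.8]), array([29. , 74.9]), 19.1) (array([451.1,  56.9]), array([29.4, 74.9]), 19.1)
housing top (array([535.7,   8.3]), array([89.3, 88.4]), 62.4) ((536.3344116210938, 8.351974487304688), 45.9072151184082)
ring 406 [[ 360. -235.    6.]
 [ 373. -205.   23.]
 [ 380. -171.   26.]]
```

```bash
cat >> h.py <<'E'
TAU=-0.0735; EX=np.array([np.cos(TAU),np.sin(TAU),0]); EY=np.array([-EX[1],EX[0],0])
OT=[np.pi,0,np.pi+TAU]
def slide(c,dist=114,off=30,F=7.5):
    """press on board (centre c, xy) at off behind middle and pull it dist towards the front"""
    arm.clamp()
    p=np.array([c[0],c[1],0])+off*EX
    arm.movep(list(p+[0,0,200]),OT); arm.servo_line(list(p+[0,0,95])); arm.dwell(.2)
    f0=arm.get_obs()["wrist_force"][2]
    hit=arm.servo_line(list(p+[0,0,66]),velocity=12,threshold=5)
    o=arm.get_obs(); z=o["ee_pos"][2]; print("hit",hit,np.round(o["ee_pos"],1),np.round(o["wrist_force"],1),"f0",round(f0,1))
    if not hit or z<72: raise SystemExit("no contact at board height")
    zc=z
    for _ in range(6):
        f=arm.get_obs()["wrist_force"][2]-f0
        if abs(f-F)<1.2: break
        zc-=np.clip((F-f)*.15,-.8,.8); arm.servo_line([p[0],p[1],zc],velocity=10); arm.dwell(.1)
    print("press",round(f,1),"zc",round(zc,2))
    n=int(np.ceil(dist/10)); 
    for i in range(1,n+1):
        q=p-EX*dist*i/n; arm.servo_line([q[0],q[1],zc],velocity=40)
        o=arm.get_obs(); f=o["wrist_force"]; print(np.round(f,1),round(o["ee_pos"][2],1),end=" ")
        zc-=np.clip((F-(f[2]-f0))*.1,-.4,.4)
    print(); arm.servo_line([q[0],q[1],110])
def look(p,tag,yaw=0.0,n="board0"):
    arm.movep(p,[np.pi,0,yaw]); arm.dwell(.3)
    f=grab_frame("wrist"); save(f,tag); W=cloud(f); np.savez(tag,W=W,px=f["pixels"])
    for r in spotter.trace(f,n)[:3]:
        q=W[r["pixels"]]; q=q[~np.isnan(q[:,0])]
        if r["confidence"]<.4 or len(q)<50: continue
        c,s,a=cv2.minAreaRect(q[:,:2].astype(np.float32)); print(n,round(r["confidence"],2),np.median(q,0).round(1),"rect",np.round(c,1),np.round(s,1),round(a,1))
    return f,W
E
python3 - <<'E'
from h import *
slide([552,-283.8])
print(arm.get_obs()["t"])
look([430,-280,330],"s1")
E
```

```text
hit True [ 582.  -286.    75.1] [-0.5 -0.2  4. ] f0 0.4
press 7.0 zc 73.94
[-0.3 -0.3  6.2] 75.1 [-0.1  0.7  6.4] 75.1 [-0.1  1.2  7.6] 75.1 [-0.2 -0.5  6.8] 75.1 [-0.1 -0.   7. ] 75.1 [-0.8 -0.1  8. ] 75.1 [-1.2 -0.2  8.1] 75.1 [1.  0.2 8.2] 75.1 [ 0.3 -1.2  8.8] 75.1 [-1.6  0.2  7.8] 75.1 [0.  0.8 7.9] 75.1 [0.2 0.4 8.2] 75.1 
20.675
board0 0.72 [ 554.1 -213.8   75.2] rect [ 549.4 -212.4] [ 61.6 134.3] 85.8
board0 0.66 [ 444.7 -276.1   75.2] rect [ 426.1 -275.2] [ 71.6 177.3] 87.0
```

View pics/s1.png

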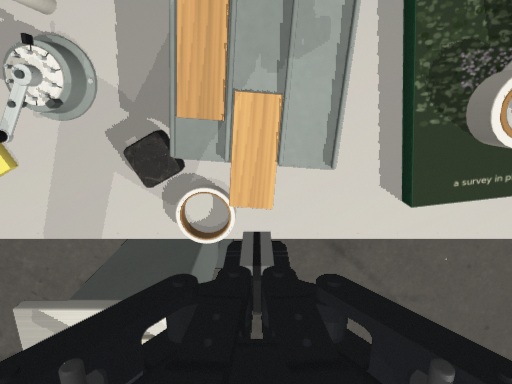

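The board's front end now overhangs the deck (px rows 92–208, cols 232–282) and lies straight in its lane; the second board has not moved. Now the grasp and placement.

```bash
cat >> h.py <<'E'
from scipy.spatial.transform import Rotation as Ro
PSI=np.radians(8.5)
SLOT={0:np.array([568.7,180.1,98.0]),1:np.array([554.0,278.7,97.9])}
RS=Ro.from_euler('z',PSI)*Ro.from_euler('y',-np.radians(25))
OR=list((RS*Ro.from_euler('z',np.pi)*Ro.from_euler('x',np.pi)).as_euler('xyz'))
def woodfit(tag,cx,cy):
    "centre of the flat board near cx,cy at z~75, from cloud"
    d=np.load(tag+".npz"); W=d["W"].reshape(-1,3); px=d["px"].reshape(-1,3).astype(int)
    m=(px[:,0]-px[:,2]>50)&(abs(W[:,2]-75)<5); q=(W[m]-[cx,cy,75])
    u,v=q@EX,q@EY; k=(abs(v)<40)&(abs(u)<100); u,v=u[k],v[k]
    eu=np.percentile(u,[.7,99.3]); ev=np.percentile(v,[1.5,98.5]); print("board ext",np.diff(eu).round(1),np.diff(ev).round(1),"z",np.median(W[m][k][:,2]).round(1))
    return np.array([cx,cy,0])+EX*eu.mean()+EY*ev.mean(), eu[1]-eu[0], ev[1]-ev[0]
def grip(cb,L,ztcp=48):
    g=np.array([cb[0],cb[1],0])-L*EX
    arm.gripper_open(); arm.movep(list(g+[0,0,180]),OT); 
    hit=arm.servo_line(list(g+[0,0,ztcp]),velocity=60,threshold=8)
    print("grip hit?",hit,np.round(arm.get_obs()["ee_pos"],1))
    if hit: raise SystemExit
    arm.clamp(); arm.dwell(.2); o=arm.get_obs(); print("gap",o["finger_gap"],np.round(o["wrist_force"],1))
    return g
def tcp(slot,L,X,h,ztcp=48):
    return list(SLOT[slot]+RS.apply([X-L,0,ztcp-70+h]))
E
cat > g1.py <<'E'
from h import *
L=42
cb,a,b=woodfit("s1",438.3,-275.4); print(cb.round(1))
for h in (90,30,0): print(h,np.round(tcp(1,L,4,h),0),kinematics.ik(tcp(1,L,4,h),OR) is not None)
assert abs(a-150)<6 and abs(b-60)<6
g=grip(cb,L)
if abs(arm.get_obs()["finger_gap"]-60)>5: raise SystemExit("gap")
arm.servo_line(list(g+[0,0,120]),velocity=60); arm.servo_line(list(g+[0,0,260]))
o=arm.get_obs(); print("lifted gap",o["finger_gap"],o["t"])
f=grab_frame("side"); save(f,"lift1")
E
python3 g1.py; python3 -c "
import cv2; a=cv2.imread('pics/lift1.png'); cv2.imwrite('pics/l1.png',cv2.resize(a[40:250,150:400],None,fx=2.5,fy=2.5))"
```

```text
board ext [147.3] [57.7] z 75.2
[ 439.8 -276.2    0. ]
90 [492. 269. 143.] True
30 [517. 273.  89.] True
0 [529. 275.  62.] True
grip hit? False [ 398.1 -273.3   48.3]
gap 58.206736251627746 [-0.3  0.3  3.6]
lifted gap 58.14847333896527 32.3833
```

View pics/l1.png

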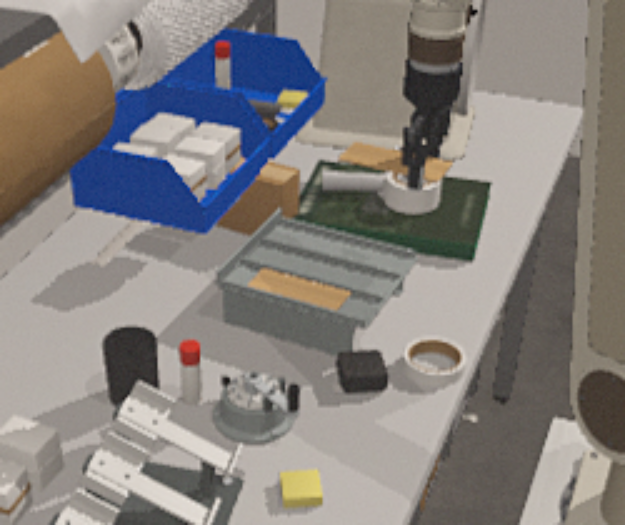

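The board is held by its front end, about level (crop px 400,160), and the other board is still in its lane. Next I place it on slot1.

```bash
cat > p1.py <<'E'
from h import *
import sys
slot=int(sys.argv[1]); L=42; tag=sys.argv[2]
f=grab_frame("side"); W=cloud(f); e=np.array(arm.get_obs()["ee_pos"])
px=f["pixels"].astype(int); m=(px[...,0]-px[...,2]>50)&(np.linalg.norm(W[...,:2]-e[:2],axis=-1)<140)&(abs(W[...,2]-e[2]-20)<60)
q=W[m]-e; u=q@EX; print("tilt fit (slope, top height over TCP at L=0)",np.polyfit(u,q[:,2],1).round(3),"u",np.percentile(u,[2,98]).round(),"v",np.percentile(q@EY,[2,98]).round())
arm.movep(tcp(slot,L,4,100),OR); arm.dwell(.2); print("gap",arm.get_obs()["finger_gap"])
hit=arm.servo_line(tcp(slot,L,4,12),velocity=80,threshold=8); print("early hit",hit)
if hit: raise SystemExit(str(arm.get_obs()))
arm.dwell(.2); hit=arm.servo_line(tcp(slot,L,4,-4),velocity=10,threshold=4)
o=arm.get_obs(); d=RS.inv().apply(np.array(o["ee_pos"])-tcp(slot,L,4,0)); print("touch",hit,"slot-frame dev",d.round(1),np.round(o["wrist_force"],1))
save(grab_frame("side"),tag)
arm.gripper_open(); arm.dwell(.3)
arm.servo_line(tcp(slot,L,4,90),velocity=80); print("t",arm.get_obs()["t"])
E
cat > chk.py <<'E'
from h import *
import sys
def fit(W,px,tag):
    W=W.reshape(-1,3); px=px.reshape(-1,3).astype(int)
    for s,o in SLOT.items():
        q=RS.inv().apply(W-o); m=(px[:,0]-px[:,2]>50)&(abs(q[:,1])<50)&(abs(q[:,0])<110)&(abs(q[:,2])<25); q=q[m]
        if len(q)<60: continue
        X=np.percentile(q[:,0],[1,99]); Y=np.percentile(q[:,1],[1.5,98.5])
        A=np.c_[q[:,:2],np.ones(len(q))]; c=np.linalg.lstsq(A,q[:,2],rcond=None)[0]
        b=[(x,*np.percentile(r[:,1],[3,97])) for x in range(-60,65,10) for r in [q[abs(q[:,0]-x)<5]] if len(r)>10]
        yaw=np.polyfit(np.array(b)[:,0],np.array(b)[:,1:].mean(1),1)[0] if len(b)>3 else None
        print(tag,"slot",s,"n",len(q),"x ends",X.round(1),"mid",X.mean().round(1),"y ends",Y.round(1),"mid",Y.mean().round(1),"top z",c[2].round(1),"tilts",c[:2].round(3),"yaw",yaw)
arm.movep([470,230,340],[np.pi,0,0]); arm.dwell(.3)
f=grab_frame("wrist"); save(f,sys.argv[1]); fit(cloud(f),f["pixels"],"wrist")
f=grab_frame("side"); fit(cloud(f),f["pixels"],"side")
E
python3 p1.py 1 pl1 && python3 chk.py c1
```

```text
tilt fit (slope, top height over TCP at L=0) [-2.0000e-03  2.6151e+01] u [-31. 115.] v [-30.  32.]
gap 58.46372486207475
early hit False
touch True slot-frame dev [-0.  -0.   0.1] [-1.6  0.2  4.2]
t 39.2833
wrist slot 1 n 6398 x ends [-74.6  71.5] mid -1.5 y ends [-25.6  32.3] mid 3.3 top z 5.0 tilts [-0.001  0.   ] yaw 0.02058838017063183
side slot 1 n 758 x ends [-75.7  70.8] mid -2.4 y ends [-28.8  31.8] mid 1.5 top z 4.3 tilts [-0.002  0.011] yaw -0.060380710834050104
```

View pics/c1.png

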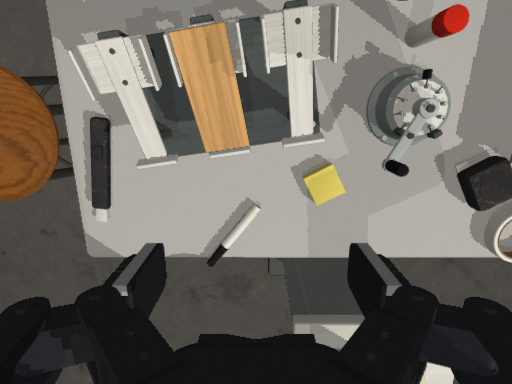

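The first board lies on slot1 between the cheeks, down at the lip (px 170–248, 20–155), fitted at x −1.5, y +3, flat. Second board next.

```bash
cat > g2.py <<'E'
from h import *
L=42
look([470,-220,330],"s2a")
cb,a,b=woodfit("s2a",557.5,-213.7); print(cb.round(1),a,b)
assert abs(a-148)<6 and abs(b-59)<6
slide(cb[:2],dist=115)
look([430,-220,330],"s2"); e=cb-115*EX
cb,a,b=woodfit("s2",e[0],e[1]); print(cb.round(1),"expected",e.round(1))
assert abs(a-148)<6 and abs(b-59)<6 and np.linalg.norm((cb-e)[:2])<8
g=grip(cb,L)
if abs(arm.get_obs()["finger_gap"]-59)>5: raise SystemExit("gap")
arm.servo_line(list(g+[0,0,120]),velocity=60); arm.servo_line(list(g+[0,0,260]))
o=arm.get_obs(); print("lifted gap",o["finger_gap"],o["t"])
E
python3 g2.py && python3 p1.py 0 pl2 && python3 chk.py c2
```

```text
board0 0.85 [ 562.7 -213.9   75.2] rect [ 557.6 -214.1] [ 61.7 152. ] 85.7
board ext [147.2] [57.3] z 75.2
[ 557.5 -213.5    0. ] 147.20971500556232 57.310303254527824
hit True [ 587.5 -215.7   75.1] [0.  0.7 4.7] f0 0.5
press 7.4 zc 74.01
[-0.3 -0.4  6.4] 75.1 [-0.3  0.   7.8] 75.1 [-1.4 -0.6  8.9] 75.1 [-0.8 -0.2  7.5] 75.1 [-0.4  0.2  7.9] 75.1 [-0.5  0.   7. ] 75.1 [-0.6  0.7  7.8] 75.1 [-0.7 -0.5  8.2] 75.1 [-0.2  1.   8. ] 75.1 [ 0.2 -0.5  7.9] 75.1 [-0.2 -0.4  8. ] 75.1 [0.3 0.1 8.1] 75.1 
board0 0.97 [ 449.7 -205.7   75.2] rect [ 441.  -201.4] [ 70.7 158.7] 86.8
board ext [147.2] [57.6] z 75.2
[ 444.1 -205.6    0. ] expected [ 442.9 -205.     0. ]
grip hit? False [ 402.4 -202.6   48.2]
gap 58.48064426108717 [-0.6  0.2  3.8]
lifted gap 58.19272439827356 70.8417
tilt fit (slope, top height over TCP at L=0) [-5.000e-03  2.655e+01] u [-31. 116.] v [-29.  31.]
gap 58.533424639996
early hit False
touch True slot-frame dev [-0.1 -0.   0.1] [-1.  -0.2  4.8]
t 77.1583
wrist slot 0 n 6616 x ends [-75.4  70.8] mid -2.3 y ends [-28.   29.7] mid 0.8 top z 5.0 tilts [-0.001 -0.002] yaw -0.0040065355578930385
wrist slot 1 n 6403 x ends [-74.6  71.6] mid -1.5 y ends [-25.6  32.3] mid 3.4 top z 5.0 tilts [-0.001 -0.   ] yaw 0.018433222981050084
side slot 0 n 640 x ends [-76.3  70.2] mid -3.1 y ends [-30.   29.5] mid -0.3 top z 4.3 tilts [0.    0.016] yaw -0.06538783462653307
side slot 1 n 751 x ends [-75.5  70.5] mid -2.5 y ends [-27.8  32.6] mid 2.4 top z 4.3 tilts [-0.001  0.025] yaw -0.06842978038774718
```

View pics/c2.png

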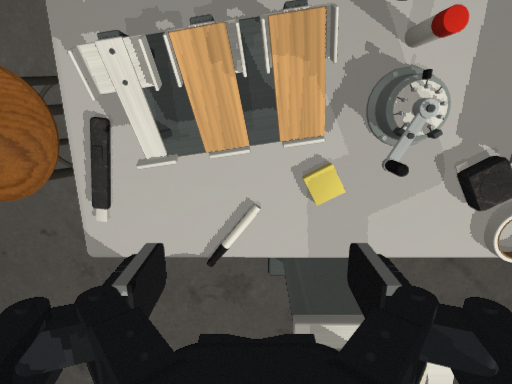

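Both boards lie on their bars at the lip (px 170–248 and 270–326); the lever's handle is at (397,169). Now the one counter stroke.

```bash
cat > lev.py <<'E'
from h import *
W=np.load("w_cnt.npz")["W"].reshape(-1,3)
B=W[(abs(W[:,2]-44)<3)&(abs(W[:,0]-530)<70)&(abs(W[:,1]-15)<70)]; A=np.array(cv2.minEnclosingCircle(B[:,:2].astype(np.float32))[0])
H=W[(W[:,2]>104)&(W[:,2]<114)&(np.linalg.norm(W[:,:2]-[461,47],axis=1)<22)]; hc,s,_=cv2.minAreaRect(H[:,:2].astype(np.float32))
hc=np.array(hc); R=np.linalg.norm(hc-A); th=np.arctan2(*(hc-A)[::-1]); print("axis",A,"handle",hc,s,"R",R,"angle",np.degrees(th))
assert abs(R-85)<5
D=np.arcsin(19/85.)
def P(l,z=82):   # finger pose touching the lever at angle l
    a=th+l-D; return [A[0]+85*np.cos(a),A[1]+85*np.sin(a),z],[np.pi,0,a-np.pi/2]
arm.clamp(); arm.movep(*P(-.3,220)); arm.servo_line(P(-.3)[0],velocity=80,threshold=6); arm.dwell(.2)
print(np.round(arm.get_obs()["ee_pos"],1),np.round(arm.get_obs()["qpos"],2))
for l in np.arange(-.2,.75,.1):
    p,o=P(l); hit=arm.servo_line(p,velocity=40,frame=o,threshold=15); f=arm.get_obs()["wrist_force"]; print(round(l,1),np.round(f,1),hit)
    if hit: break
else:
    p,o=P(1.12); hit=arm.servo_line(p,velocity=20,frame=o,threshold=9)
    ob=arm.get_obs(); e=np.array(ob["ee_pos"])[:2]-A; print("stop",hit,np.round(ob["wrist_force"],1),"lever est",(np.arctan2(e[1],e[0])-th+D)%(2*np.pi))
    arm.dwell(.2); f=grab_frame("side"); save(f,"stop")
    print("fz",np.round(arm.get_obs()["wrist_force"],1))
E
python3 lev.py;  python3 -c "
import cv2; a=cv2.imread('pics/stop.png'); cv2.imwrite('pics/st.png',cv2.resize(a[150:260,190:330],None,fx=5,fy=5))"
```

```text
axis [536.33441162   8.35197449] handle [461.09573364  49.28554916] (14.961301803588867, 14.295242309570312) R 85.65288202829193 angle 151.45161521924652
[492.3  81.   82.3] [ 0.16  0.36 -0.25  0.97  0.    2.76]
-0.2 [ 0.5  1.  -1.1] False
-0.1 [ 0.4  1.  -0.6] False
0.0 [0.6 0.1 0.2] False
0.1 [ 1.7  1.9 -0.7] False
0.2 [ 1.2  1.4 -1.1] False
0.3 [ 1.8  3.3 -0.3] False
0.4 [0.7 2.5 0.6] False
0.5 [0.7 3.3 1.4] False
0.6 [0.1 4.2 2.3] False
0.7 [0.5 4.2 3.2] False
stop True [-0.6  4.2  3.5] lever est 0.9243131756629372
fz [-1.4  4.2  4.4]
```

View pics/st.png

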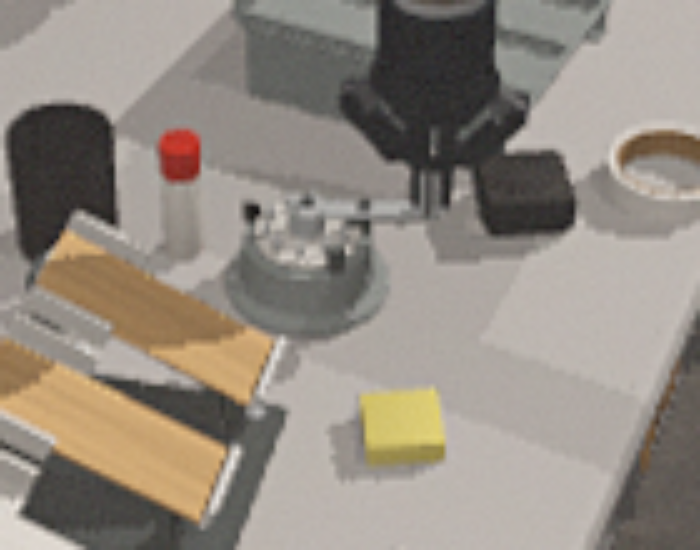

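The lever has swung towards the tape measure with the fingers behind the handle (crop px 430,195), without touching the tape. I confirm the stop with one small extra push, then let it spring home.

```bash
cat > lev2.py <<'E'
import re
src=open("lev.py").read().split("arm.clamp()")[0]; exec(src)
def est():
    ob=arm.get_obs(); e=np.array(ob["ee_pos"])[:2]-A; return round((np.arctan2(e[1],e[0])-th+D)%(2*np.pi),3),np.round(ob["wrist_force"],1)
print(est())
for l in (.96,1.0,1.04,1.08):
    p,o=P(l); hit=arm.servo_line(p,velocity=15,frame=o); x=est(); print(l,hit,x)
    if np.linalg.norm(x[1][:2])>15: break
arm.dwell(.3); print(est())
for l in np.arange(l-.1,-.36,-.1):
    p,o=P(l); arm.servo_line(p,velocity=50,frame=o)
arm.dwell(.3); print(est()); arm.servo_line(P(l,200)[0])
arm.movep([440,60,330],[np.pi,0,0]); arm.dwell(.3)
f=grab_frame("wrist"); save(f,"fin"); W=cloud(f).reshape(-1,3)
H=W[(W[:,2]>104)&(W[:,2]<114)&(np.linalg.norm(W[:,:2]-[461,47],axis=1)<30)]
if len(H): hc2=np.array(cv2.minAreaRect(H[:,:2].astype(np.float32))[0]); print("handle now",hc2,"lever",np.arctan2(*(hc2-A)[::-1])-th)
print(arm.get_obs()["t"])
E
python3 lev2.py; python3 -c "
import cv2,numpy as np; a=[cv2.imread('pics/%s.png'%n) for n in ('w_cnt','fin')]
cv2.imwrite('pics/f.png',np.hstack([cv2.resize(x[20:190,200:370],(400,400)) for x in a]))"
```

```text
axis [536.33441162   8.35197449] handle [461.09573364  49.28554916] (14.961301803588867, 14.295242309570312) R 85.65288202829193 angle 151.45161521924652
(np.float64(0.92), array([-1.4,  4.2,  4.4]))
0.96 False (np.float64(0.936), array([ 0.5, 10.9, -1. ]))
1.0 False (np.float64(0.94), array([-3.8, 18.6,  2.8]))
(np.float64(0.939), array([-2.6, 18.9,  2.3]))
(np.float64(5.987), array([-0. ,  0.4,  0.2]))
handle now [461.29989624  49.44270325] lever -0.0027541660863494855
103.7583
```

View pics/f.png

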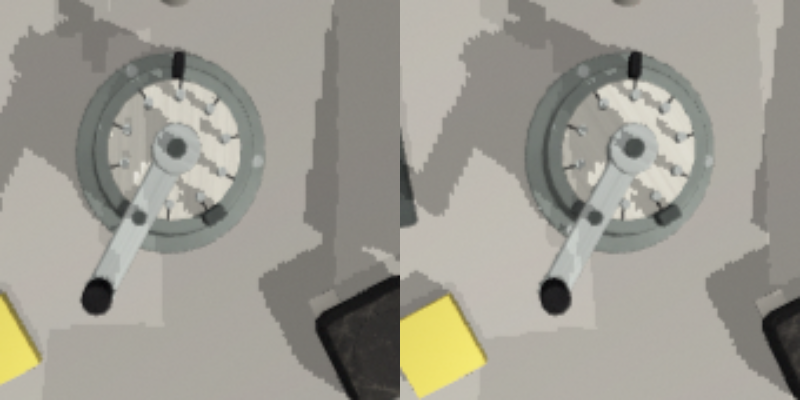

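```bash
python3 chk.py c3
```

```text
wrist slot 0 n 6584 x ends [-75.4  70.9] mid -2.2 y ends [-28.   29.7] mid 0.9 top z 5.0 tilts [-0.001 -0.   ] yaw -0.004015600186231858
wrist slot 1 n 6389 x ends [-74.8  71.6] mid -1.6 y ends [-25.6  32.4] mid 3.4 top z 5.0 tilts [-0.001 -0.001] yaw 0.020244330825540384
side slot 0 n 639 x ends [-76.2  70.2] mid -3.0 y ends [-31.2  29.7] mid -0.8 top z 4.3 tilts [-0.005  0.01 ] yaw -0.06600891166797336
side slot 1 n 757 x ends [-75.7  70.6] mid -2.6 y ends [-28.2  31.9] mid 1.9 top z 4.3 tilts [-0.002  0.015] yaw -0.07309407224970248
```

The lever is home at its old angle, with the pins back in the same tenfold pattern. Both boards are still in place, so I hand in.

```bash
python3 -c "
from h import *
arm.job_done()"
```

```text
the job is handed in; nothing more can be done
```

The job is handed in: both boards are on the rack and the batch is logged with one full lever stroke. I only saw two boards; the third tray lane was empty.

- **Boards:** I slid each one out over the tray's front edge, gripped it across its width and laid it on a bar. The last wrist-camera check put them flat and down at the lip:

| Bar | Along the bar (mm) | Across (mm) | Out of line (rad) |
|---|---|---|---|
| slot0 | −2.2 | +0.9 | 0.004 |
| slot1 | −1.6 | +3.4 | 0.02 |

- **Side camera:** It agreed on position to about 2 mm, but its coarser fit gave about 0.07 rad out of line for both boards. That disagrees with the wrist camera, though it is still inside the 0.12 rad limit.
- **Counter:** The lever hit a hard stop at about 0.94 rad, with the force rising to about 19 N. Before that, the force eased off once at about 0.92 rad and I pushed on without letting the lever go. It sprang home to within 0.003 rad of where it started.
- **Not checked directly:** I could not read the dial's step, because its ten pins look the same after one step.
- **Other things on the bench:** I did not re-measure the bystanders. None were touched as far as I could tell, and in the last pictures I looked at they seem to stand where they were.
- **Limits:** The last clock reading was about 104 s, just before the final board check and hand-in, against the limit of 210 s.

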